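Zero the counter scale and point out the jar to weigh from

TASK

Make the colour seller's counter ready for the next weighing: press the scale's tare key (the wide oblong key at the right-hand end of its front panel, seen from the robot) right down with a fingertip and let it come up again, then show the seller which jar to weigh from by pointing at the low, wide jar among those standing beside the scale, the only one wider than it is tall. Point from above, fingers downward, with the fingertips about two centimetres over the middle of its lid and not touching it; keep still there for about two seconds and finish still pointing. Leave the on/off key alone, and do not touch, lift or move any of the jars, the tumbler among them, the pan or the spoon.

Things in the scene. Friction and masses are not known exactly. Their poses are not given: they have to be found in the camera images.
- scale: electronic counter scale, grey case 270 deep (x) by 250 wide (y), fixed to the table; origin at the centre of its footprint on the table, z up. Its front, at -x, is a key panel sloping 10 degrees (front edge lower) with a display in the middle and a key at each end; right-hand end, seen from the robot, is -y. Behind it a steel platform, 84 mm high, carries the pan.
- tare_key (a joint): travel of the tare key, in m: 0 up, 0.004 fully pressed (to the stop); it goes in along the panel's normal (10 degrees off vertical), springs back, and needs about 1.2 N to start and 3.6 N for full travel
- tare_key_top (a point): centre of the top face of the tare key: the wide oblong key, 36 mm (scale's y) by 24 mm, at the right-hand (-y) end of the panel, its top standing 7 mm proud of the panel and about 60 mm above the table; axes as the panel's (z = its normal)
- power_key (a joint): travel of the on/off key, in m: 0 up, 0.004 fully pressed
- power_key_top (a point): centre of the top face of the on/off key: small round key, 16 mm across, at the left-hand (+y) end of the panel, 170 mm from the tare key
- pan: empty round steel weighing pan lying loose in the middle of the platform, 176 mm across its rim, 45 mm tall, its rim about 129 mm above the table; origin at the centre of its underside
- squat_jar_lid (a point): centre of the top of the low, wide jar's lid, 90 mm above the table, z up; the lid is 104 mm across. The jar's neighbours may be up to 150 mm tall and may stand as near as 60 mm from this centre, so the fingers are best closed here
- squat_jar: the low, wide jar, the only one wider than it is tall: brown, with a black screw lid 20 mm tall; 112 mm across, 90 mm tall; loose, upright, stands with the other jars and the tumbler in two rows left of the scale, in any place among them; origin at the centre of its underside
- broad_tall_jar: tall broad jar, the tallest: brown, with a black screw lid 20 mm tall; 98 mm across, 150 mm tall; loose, upright, stands with the other jars and the tumbler in two rows left of the scale, in any place among them; origin at the centre of its underside
- mid_tall_jar: tall jar of middling width: brown, with a black screw lid 20 mm tall; 88 mm across, 140 mm tall; loose, upright, stands with the other jars and the tumbler in two rows left of the scale, in any place among them; origin at the centre of its underside
- slim_jar: tall slim jar: brown, with a black screw lid 20 mm tall; 68 mm across, 135 mm tall; loose, upright, stands with the other jars and the tumbler in two rows left of the scale, in any place among them; origin at the centre of its underside
- small_jar: small jar, as low as the low wide one but little over half as wide: brown, with a black screw lid 20 mm tall; 66 mm across, 88 mm tall; loose, upright, stands with the other jars and the tumbler in two rows left of the scale, in any place among them; origin at the centre of its underside
- tumbler: steel tumbler, 72 mm across, 95 mm tall, loose, standing among the jars; origin at the centre of its underside
- spoon: steel spoon 170 mm long lying loose on the table beyond the jars, handle to its -x; origin at the middle of its underside
Things that resemble listed ones, but are neither listed nor needed, are in the scene too. Leave any pink or purple look-alike of the squat_jar alone.

How it is judged:
By the outcome, as a careful person would: the job done as asked, in the order asked, and still so for the second after the job is handed in, with the robot touching nothing.
It also fails if it takes over 48 s, if anything falls off the work surface, if the arm or the gripper's body presses on something with over 40 N, if the wrist force passes 120 N, or if a joint passes its speed limit or range.

ROBOT

A 6-joint arm with a two-finger parallel gripper is mounted at the origin on the work surface. World frame = base frame: x ahead of the robot, y to its left, z up, the work surface at z = 0. Lengths are in mm, angles in rad, forces in N, time in s.
With the tool pointing down it reaches from about 350 to 725 mm from the base axis. Payload 6 kg.
Tool frame: the origin (TCP) lies between the finger pads, 19 mm behind the fingertips; this is the grasp point; z points along the fingers, y is the line along which they close (so a half turn about z gives the same grasp; the last joint's range is limited). The gripper opens to 85 mm and grips with 20 to 120 N. Pads are 22 mm wide; open, the fingers measure 114 mm over their backs; the gripper's body (76 mm by 85 mm) begins 54 mm behind the grasp point. The pads swing forward as they close: fully open they stand 13 mm farther back than shut.
Start: joints at [-0.802, 0.04, 0.085, 0, -1.615, -0.334], TCP at [252.744, -544.147, 249.961] pointing down, gripper open.
Joint ranges: [-2.56, 2.56], [-1.29, 2.01], [-1.08, 1.49], [-3.29, 1.98], [-2.81, -0.18], [-2.99, 2.99]. Speed limits (rad/s): [2.57, 2.57, 3.01, 3.14, 3.14, 3.14].

INTERFACE

Orientations are given as a unit quaternion [x, y, z, w].
In Python, from workcell import move_ptp, move_straight, move_j, let_go, clamp, wait, inverse_kinematics, read_state, get_image, IKError, sign_off gives the robot as it stands. Calls block until the motion is done:
- move_ptp(position, orientation): joint-space move of the TCP to a pose.
- move_straight(position, rot=None, v=150, contact_N=None): straight line of the TCP; rot=None keeps the orientation; v is the mean speed in mm/s. With contact_N (N) it stops when the force on the tool has changed by that much, and returns True; else False.
- move_j(angles): joint-space move.
- let_go() and clamp(f_grip=None): open the fingers fully, or close them until they stop; f_grip is the grip in N (None keeps the last).
- wait(seconds).
- inverse_kinematics(position, orientation): joint angles nearest the present ones, or None.
- read_state(): the state.
- get_image(name): name is "side" or "top" or "wrist"; returns a dict with "img" (480x640x3 uint8, blue, green, red), "z_map" (480x640 float32, mm along the optical axis (not along the pixel's ray), 0 where there is no reading), "fx", "fy", "cx", "cy" (pixels), "world_to_cam" (4x4, takes a point from world to camera coordinates); the wrist camera has in their place "T_tool_cam" (4x4, takes a point from camera to tool coordinates, whose origin is the TCP and whose axes are the flange's). Camera axes: x right, y up, looking along -z (the intrinsics and any distortion apply to the point x, -y, -z); pixel columns grow to the right and rows downward; lengths in mm; the calibration is good to about 2 mm. A picture is of the moment at which its call begins: read the wrist's pose just before it.
A pose or a line that the arm cannot do raises IKError and nothing moves.
- sign_off(): hands the job in; it is judged then, once.
The state is a dict: "t": time; "q": joint angles; "joint_velocities": joint speeds; "effort": joint torques, N m; "tool_pos": TCP position; "tool_rot": TCP orientation; "wrist_force": force on the tool from outside, world axes, zero at the start; "moment": the same for the moment, N m; "finger_gap": opening from 0.0 (shut) to 1.0 (fully open); "grip_force": force on a finger pad.
Only numpy, scipy, OpenCV 4.12 (cv2) and the standard library are available. Lean on these libraries where they do the work, as an engineer would, in place of code of your own. Each camera call takes 0.05 s, during which the arm holds its last target. There are 200 camera calls.

## Working session

There is one attempt and no reset: what is moved stays moved. The work goes in short steps, each a Python script; the robot and the scene stay as the last script left them, time stands still between calls to the robot, and variables do not carry over. Pictures are saved under pics/ and viewed, at most 10 in all, crops included, and the job is handed in when it is done.

```bash
mkdir -p pics
cat > h.py <<'E'
import numpy as np, cv2
from workcell import *
def world(d, mask=None):
    z=d["z_map"]; v,u=np.mgrid[0:480,0:640]
    P=np.stack([(u-d["cx"])/d["fx"]*z,-(v-d["cy"])/d["fy"]*z,-z,np.ones_like(z)],-1)
    return (P@np.linalg.inv(d["world_to_cam"]).T)[...,:3]
E
python3 - <<'E'
from h import *
s=read_state(); print(s["t"],s["tool_pos"],s["tool_rot"],s["finger_gap"])
for n in("top","side"):
    d=get_image(n); np.save(n+".npy",d,allow_pickle=True); cv2.imwrite(f"pics/{n}.png",d["img"])
    print([k for k in d]); print(np.linalg.inv(d["world_to_cam"]).round(2))
E
```

```text
0.0 [ 252.688064   -543.86329636  248.95533599] [-2.15711479e-01  9.76456725e-01  8.71427904e-04 -2.50860568e-04] 1.0003794371773391
['img', 'z_map', 'fx', 'fy', 'cx', 'cy', 'world_to_cam']
[[-2.00000e-02  9.80000e-01 -1.90000e-01  2.74980e+02]
 [-1.00000e+00 -2.00000e-02  0.00000e+00  1.29240e+02]
 [ 0.00000e+00  1.90000e-01  9.80000e-01  1.25043e+03]
 [ 0.00000e+00  0.00000e+00  0.00000e+00  1.00000e+00]]
['img', 'z_map', 'fx', 'fy', 'cx', 'cy', 'world_to_cam']
[[-8.2000e-01  4.5000e-01 -3.6000e-01  9.5320e+01]
 [-5.8000e-01 -6.2000e-01  5.3000e-01  6.7308e+02]
 [ 1.0000e-02  6.4000e-01  7.7000e-01  9.2227e+02]
 [ 0.0000e+00  0.0000e+00  0.0000e+00  1.0000e+00]]
```

View pics/top.png

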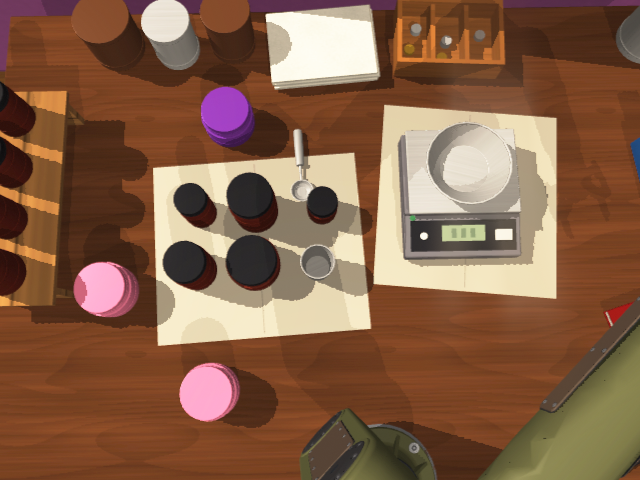

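View pics/side.png

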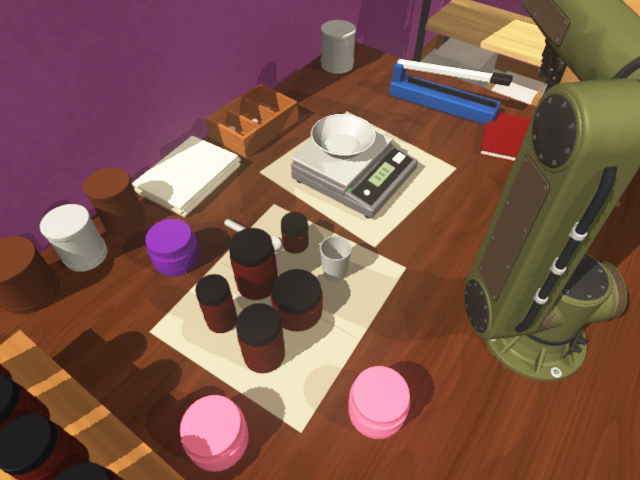

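The top view shows the squat jar's lid at about (252,262), the middle of the front row. The tare key is at (503,234) and the on/off key at (424,236). The side view agrees, with the squat jar at (298,290) and the tare key at (399,158).

```bash
cat > m.py <<'E'
from h import *
for n in("top","side"):
    d=np.load(n+".npy",allow_pickle=True).item(); W=world(d); im=d["img"].astype(int); g=im.max(-1)
    M=np.linalg.inv(d["world_to_cam"])
    def cast(u,v,z):
        r=M[:3,:3]@[(u-d["cx"])/d["fx"],-(v-d["cy"])/d["fy"],-1]; return M[:3,3]+r*(z-M[2,3])/r[2]
    def blob(mask,seed):
        k,L,st,c=cv2.connectedComponentsWithStats(mask.astype(np.uint8)); 
        i=L[seed[1],seed[0]]; return L==i, st[i], c[i]
    # lids: dark & height
    for nm,lo,hi,seed in ([("squat",82,97,(252,262))] if n=="top" else [("squat",82,97,(298,288))]):
        m,st,c=blob((g<75)&(W[...,2]>lo)&(W[...,2]<hi),seed)
        p=W[m]; (x,y),r=cv2.minEnclosingCircle(p[:,:2].astype(np.float32))
        print(n,nm,st,x,y,r,np.median(p[:,2]),"ray",cast(*c,90))
    ks=dict(tare=(503,234),power=(424,236)) if n=="top" else dict(tare=(399,158),power=(364,195))
    for k,s in ks.items():
        m,st,c=blob((im.min(-1)>130),s); print(n,k,st,c,"depth mean",W[m].mean(0),"ray60",cast(*c,60))
    if n=="top":
        # surroundings heights above 30 mm near jars
        for nm,(u,v) in dict(back=(250,195),left=(185,262),bl=(190,198),small=(321,200),tumbler=(317,262)).items():
            print(nm,W[v,u])
        # case side edges: scale yaw
        pl=(W[...,2]>78)&(W[...,2]<90)&(np.arange(640)[None]>395)&(np.arange(640)[None]<525)&(np.arange(480)[:,None]>120)&(np.arange(480)[:,None]<225)
        print("platform",cv2.minAreaRect(W[pl][:,:2].astype(np.float32)))
E
python3 m.py
```

```text
top squat [ 226  235   50   51 1956] 456.2188720703125 256.9812927246094 52.231449127197266 90.00817530562813 ray [455.09949225 256.70999932  90.        ]
top tare [495 229  18  11 197] [503.54314721 234.02538071] depth mean [ 504.96220008 -276.77313469   60.23997607] ray60 [ 505.00771023 -276.85186754   60.        ]
top power [420 232   8   8  50] [423.5  235.64] depth mean [ 505.24336514 -107.09777639   57.64286691] ray60 [ 504.78660207 -106.62774791   60.        ]
back [576.20092746 251.7347246  150.67937404]
left [445.42183757 379.83843326 141.58878514]
bl [576.96749978 374.63285814 133.53254843]
small [579.70304529 109.75605787  87.85663594]
tumbler [460.7321393  120.18674966   5.59485763]
platform ((640.5761108398438, -191.45843505859375), (236.78477478027344, 186.771484375), 89.7338638305664)
side squat [ 272  269   49   43 1613] 455.8323059082031 259.2784423828125 52.35916519165039 91.08555718360458 ray [453.643096   262.20504654  90.        ]
side tare [392 152  13  12  92] [398.26086957 157.23913043] depth mean [ 500.95336085 -262.8013082    68.89072247] ray60 [ 505.0971849  -272.62868866   60.        ]
side power [     0      0    640    480 268002] [321.75089738 236.68931202] depth mean [566.14218839  42.55763016  94.71392114] ray60 [509.84955698  90.15964135  60.        ]
```

Run:
```python
from h import *
from scipy.spatial.transform import Rotation as R
n=np.array([-np.sin(np.radians(10)),0,np.cos(np.radians(10))])
q=(R.from_euler("y",-10,degrees=True)*R.from_quat([0,1,0,0])).as_quat()
key=np.array([504.5,-277.5,60.]); P=lambda h: key+n*(19+h)
clamp(20); print(read_state()["finger_gap"])
move_ptp(P(80),q); move_straight(P(25)); wait(.4)
s=read_state(); print(s["t"],s["tool_pos"]-P(25),s["wrist_force"])
print(R.from_quat(s["tool_rot"]).as_matrix()[:,2], n)
h0=lambda: float((read_state()["tool_pos"]-key)@n-19)
c=move_straight(P(-8),v=12,contact_N=6)
s=read_state(); print(c,h0(),s["tool_pos"]-P(0),s["wrist_force"],s["t"])
d=get_image("side"); cv2.imwrite("pics/press.png",cv2.resize(d["img"][80:260,270:510],None,fx=3,fy=3))
```

```text
-0.0010102718970683314
3.1583 [ 0.16363659 -0.05262449  0.56423906] [ 0.76683361 -0.74897301 -0.3431114 ]
[ 1.74468217e-01 -1.89171881e-04 -9.84662788e-01] [-0.17364818  0.          0.98480775]
True -4.2524626658434155 [ 0.76396344  0.00543843 -4.18335639] [-0.93716162  1.0623738   3.81312602] 5.3333
```

View pics/press.png

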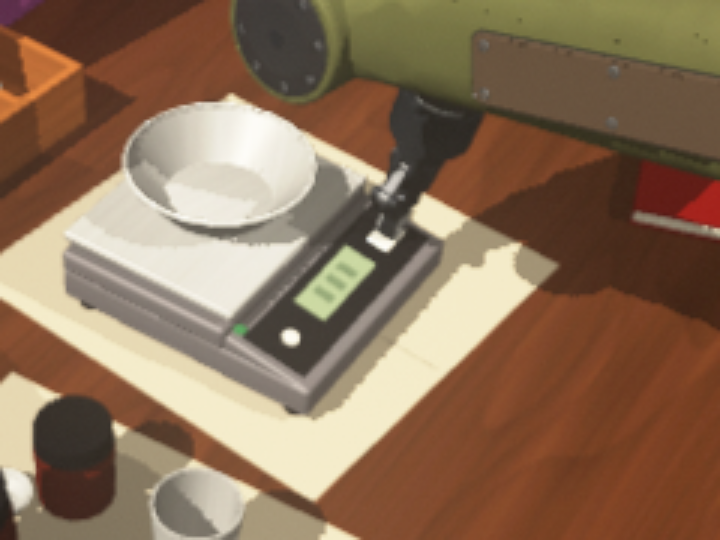

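The picture shows the closed fingertips on the tare key at (382,238) and the on/off key free at (290,338). The tip has gone 4.25 mm down, but the force reading is only about 4 N. I'll push on to a clear stop, then release.

Run:
```python
from h import *
n=np.array([-np.sin(np.radians(10)),0,np.cos(np.radians(10))])
key=np.array([504.5,-277.5,60.]); P=lambda h: key+n*(19+h)
h=lambda: float((read_state()["tool_pos"]-key)@n-19)
f=lambda: float(np.mean([read_state()["wrist_force"] @ n for _ in range(3)]))
for k in (-5,-6,-7,-8):
    move_straight(P(k),v=10,contact_N=12); wait(.2); F=f(); print(k,h(),F,read_state()["t"])
    if F>9: break
move_straight(P(90),v=80); wait(.2)
print(read_state()["wrist_force"])
d=get_image("top"); cv2.imwrite("pics/up.png",d["img"]); np.save("top2.npy",d,allow_pickle=True)
print(read_state()["t"],read_state()["tool_pos"])
```

```text
-5 -4.329816310847024 6.303117096280981 5.8333
-6 -4.483837558759587 12.480623870101823 6.2833
[ 0.15977203  0.18706874 -0.21258398]
7.8833 [ 485.51868511 -277.45851019  167.04075948]
```

It reached a hard stop: 12.5 N with no further travel. The key is released, so I'll go and point now.

Run:
```python
from h import *
lid=np.array([456,257.5,90.]); q=[0,1,0,0]
s=read_state(); move_straight(s["tool_pos"]+[0,0,120],v=150)
move_ptp(lid+[0,0,19+150],q)
move_straight(lid+[0,0,19+60],v=120); wait(.2)
move_straight(lid+[0,0,19+20],v=50); wait(.5)
s=read_state(); print(s["t"],s["tool_pos"]-lid,s["wrist_force"],s["finger_gap"])
d=get_image("side"); np.save("side3.npy",d,allow_pickle=True); cv2.imwrite("pics/pt.png",cv2.resize(d["img"][180:400,170:450],None,fx=2.7,fy=2.7))
d=get_image("top"); cv2.imwrite("pics/pt_top.png",d["img"])
```

```text
13.325 [1.41265330e-02 1.04252935e-02 3.90459234e+01] [-0.64706063 -0.12768879  0.66469345] -0.000577432880066625
```

View pics/pt.png

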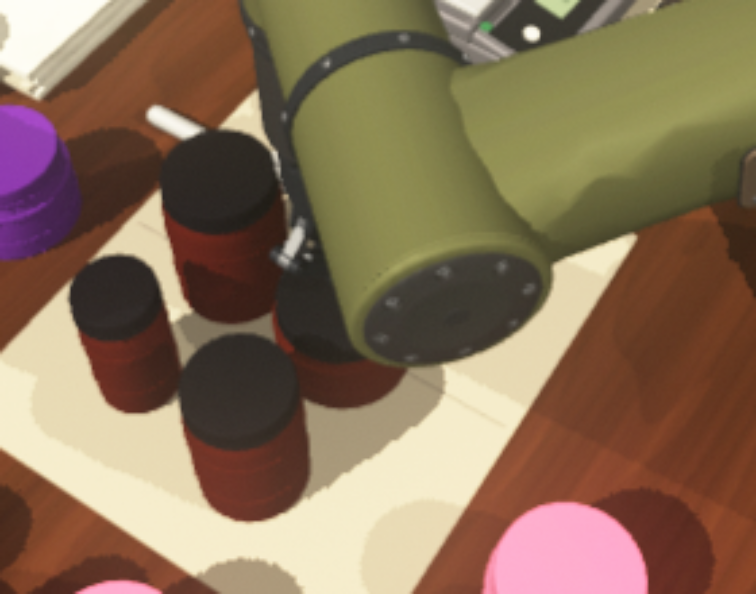

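View pics/pt_top.png

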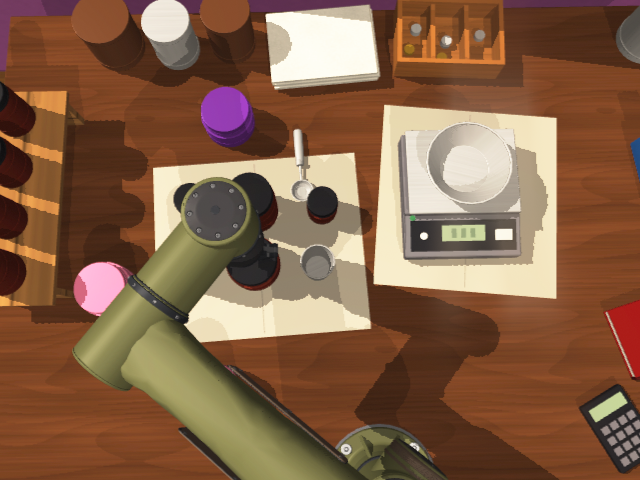

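The views show the closed gripper over the black lid of the squat jar (top view about (255,258)). The jars, tumbler, spoon and pan are where they were, and the tare key is up.

Run:
```python
from h import *
wait(2.5); s=read_state(); print(s["t"],s["tool_pos"]); print(sign_off())
```

```text
15.925 [456.00873741 257.50108815 129.00815116]
the job is handed in; nothing more can be done
None
```

I pressed the tare key to its stop and let it come up, and the closed fingers are now still, pointing 20 mm above the middle of the squat jar's lid; the job is handed in at about 16 s.

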